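Clear the film roller, shut the thermal cycler's lid and turn its catch home

ROBOT

A 6-joint arm with a two-finger parallel gripper is mounted at the origin on the work surface. World frame = base frame: x ahead of the robot, y to its left, z up, the work surface at z = 0. Lengths are in m, angles in rad, forces in N, time in s.
With the tool pointing down it reaches from about 0.35 to 0.85 m from the base axis. Payload 8.1 kg.
Tool frame: the origin (TCP) lies on the centre line of the jaws, within the pads' length; the fingertips stand 25 mm ahead of it and the grasp point (between the pads) lies 6 mm ahead of it; z points along the fingers, y is the direction in which the jaws open and shut (so a half turn about z gives the same grasp; the last joint's range is limited). The gripper opens to 93 mm and grips with 3 to 60 N. Pads are 15 mm wide; open, the fingers measure 128 mm over their backs; the gripper's body (75 mm by 188 mm) begins 65 mm behind the grasp point.
Start: joints at [-1.359, 0.13, 1.488, -0, 1.523, -0.085], TCP at [0.175, -0.574, 0.219] pointing down, gripper open.
Joint ranges: [-2.96, 2.96], [-0.89, 2.26], [0.02, 2.5], [-1.34, 4.48], [0, 2.73], [-2.66, 2.66]. Speed limits (rad/s): [2.39, 2.39, 2.79, 3.14, 3.14, 3.14].

INTERFACE

Orientations are given as a unit quaternion [x, y, z, w].
In Python, from rig import * gives the robot as it stands.
- The arm moves only by the shell command python3 -m crank 'ROWS' [FORCE]. ROWS is JSON, a list of rows, each a list of 5 numbers: the shift along the tool's x, y, z in m, then the turn about the tool's z in rad, then the finger opening in m, from 0 to 0.093. In form: [[x, y, z, spin, claw], ...]. A call has exactly 5 rows; each row is the pose to reach, as a shift and turn from the pose commanded when the call began, along the tool's axes at that moment; what a row does not reach only later rows make up. A row lasts 1/10 s, in which the tool goes at most 50 mm and 8.59 degrees, less where a joint would pass 70% of its speed; a pose out of reach is approached as far as the arm can. A call with a gripper value outside its range is refused whole. The fingers move at their own pace and stop on an object; FORCE is the grip in N (left out, the last holds). Time passes only in rows, so rows that repeat a pose let the fingers close, or fill a call up. It gives the time, the measured TCP pose, the force and the opening at its end, in the units of the state.
- read_state(): the state, without advancing time (a new reading comes with each control period).
- grab_frame(name): name is "scene" or "top" or "wrist"; returns a dict with "color" (384x512x3 uint8, red, green, blue), "fovy" (degrees; the focal length in pixels is half the picture's height over the tangent of half this angle, whatever the lens; pixels are square), "cx", "cy" (the principal point, pixels), "eye" and "attitude" of the camera in the world. Camera axes: x right, y down, z forward; pixel columns grow to the right and rows downward; lengths in m; the calibration is good to about 2 mm. A picture is of the moment at which its call begins. There is no depth.
- hand_in(): hands the job in, once; it reports no verdict.
The state is a dict: "time": time; "q": joint angles; "qvel": joint speeds; "joint_torque": joint torques, N m; "position": TCP position; "tcp_rot": TCP orientation; "contact_force": force on the tool from outside, world axes, zero at the start; "ft_torque": the same for the moment, N m; "finger_gap": finger opening in m.
Only numpy, scipy, OpenCV 4.12 (cv2) and the standard library are available. Lean on these libraries where they do the work, as an engineer would, in place of code of your own. Each camera call takes 0.05 s, during which the arm holds its last target. There are 200 camera calls.

TASK

The sealed plate in the thermal cycler is ready to run. Take the film roller off the plate and lay it gently, whole, inside the steel instrument tray; then press the cycler's lid fully shut and turn the catch over the lid's front lip until it is fully home, pointing straight at the lid. Leave the other things on the bench undisturbed.

Things in the scene. Friction and masses are not known exactly. Their poses are not given: they have to be found in the camera images.
- cycler: White thermal cycler, 370 mm deep, 230 wide, flat deck 120 mm high, fixed; it stands sideways, front facing the robot's right within about 15 degrees. Origin: centre of its underside; own +x to its rear (hinge), -x to its front (sloping panel, ahead of x = -130 mm), +y to its left. A sealed 96-well plate (86 by 128 mm, fixed) sits on the deck, centre at own (42.5, 0), top 131 mm high.
- lid_hinge (a point): Middle of the lid's hinge axis, at the cycler's own (125, 0, 132) mm; the axis runs along the cycler's y.
- lid (a joint): Angle of the lid in rad: 0 shut on the deck, 1.57 upright; it starts open at 1.6 to 1.85 (stop at 1.92). The stiff hinge (friction 0.6 N m; lid 0.55 kg) holds it wherever it is left, so it must be pushed all the way down: 3 to 6 N at the lip. Shut, the lid is a box 190 mm wide over the cycler's own x = -30 to 115 mm, top 160 mm high, with a thin lip ahead of it.
- lid_lip (a point): Centre of the outer face of the lid's front lip, 177.5 mm from the hinge axis; turns with the lid. The lip is a plate 11 mm thick, 130 mm wide, projecting 45 mm from the lid's front wall (this point is half-way). Its outer face lies in the plane of the hinge axis: it looks to the rear when the lid is upright (the lip is then the top edge), and up when shut, 131.5 mm high.
- catch (a joint): Angle of the turn catch in rad: 0 to 0.2 at the start, the lever pointing to the cycler's own right (-y), clear of the lid; it turns anticlockwise from above to its stop at 1.571, fully home, pointing to the rear (+x), tip over the lip. Friction (0.08 N m) holds it where it is left. It passes 2.5 mm above the lip of the shut lid and jams on a lid left well ajar.
- catch_pivot (a point): Vertical pivot axis of the catch, at the cycler's own (-107, 0) mm, at lever height, 138.5 mm above the bench. The lever is a flat steel bar, 16 mm wide, 9 mm thick, reaching 65 mm from the pivot; the round cap on the pivot is 26 mm across, its top 150 mm above the bench.
- catch_knob (a point): Centre of the black round upright knob on the catch's lever, 52 mm from the pivot; 18 mm diameter, standing 28 mm above the lever (143 to 171 mm above the bench). Its height half-way is 158 mm. Home, its centre is 25 mm from the lid's front wall.
- roller: Film roller lying on the plate, 151 mm long, about 0.14 kg: a grey bar handle 97 mm long, 24 by 24 mm, on its own -x side, a wire fork, and a black rubber roll 32 mm in diameter, 60 mm long, across its +x end. Origin on its underside; own x runs from -85 mm (handle end) to +66 mm. At the start the handle points to the cycler's front within about 25 degrees.
- roller_grip (a point): Point of the handle to grasp, near its balance, 12 mm above its underside; the handle is 24 mm wide there. The handle runs from 73 mm behind this point (towards the end) to 24 mm ahead of it; the roll's axis is 62 mm ahead.
- roller_head (a point): Centre of the rubber roll, 16 mm above the roller's underside.
- roller_butt (a point): Middle of the end face of the handle, 12 mm above the underside.
- tray: Steel instrument tray, fixed: 215 by 130 mm, 18 mm high, walls and floor 3 mm. Origin: centre of its underside; long side along its own x. A pair of steel forceps (loose, 140 mm long, 8 mm high) lies in it along its +y long side, own y about +45 mm; they may be touched.
- tuberack: Bystander: red tube rack, 62 by 112 mm, 78 mm high with its tubes. Origin at the underside.
- tipbox: Bystander: white pipette-tip box, 122 by 88 mm, 68 mm high. Origin at the underside. It stands at one side of the cycler and the tray at the other, either way round.
- bottle: Bystander: amber reagent bottle, 66 mm diameter, 125 mm high. Origin at the underside.
- jar: Bystander: open glass jar with swabs, 80 mm diameter, about 130 mm high. Origin at the underside.
- pipette: Bystander: pipette lying on the bench, 236 mm long. Origin at its underside.
- pen: Bystander: marker pen lying on the bench, 130 mm long. Origin at its underside.
There are look-alikes about, which are no part of the job. Of the things like the roller, leave any that is yellow; of the rest the larger one is meant.

How it is judged:
On the way, in this order (a step that is already met when the one before it is completed fails the run):
1. the roller lies whole inside the tray, let go (x of roller_head in the frame of tray between -0.1075 and 0.1075 m and y of roller_head in the frame of tray between -0.065 and 0.065 m and x of roller_butt in the frame of tray between -0.1075 and 0.1075 m and y of roller_butt in the frame of tray between -0.065 and 0.065 m and height (world z) of roller_head below 0.036 m and height (world z) of roller_butt below 0.03 m and contact force between the fingers and roller below 0.1 N), for 0.2 s.
2. the lid is pressed shut with the catch still clear of it (value of joint lid below 0.02 rad and value of joint catch below 0.6 rad), for 0.1 s.
3. the catch is turned home over the lip of the shut lid (value of joint lid below 0.02 rad and value of joint catch above 1.42 rad), for 0.2 s.
At the end, for the whole second after the job is handed in: The lid is shut (within 0.02 rad), the catch is turned home over its lip (past 1.42 rad of 1.571), and the roller lies at rest inside the tray, both its ends within the walls and down at floor level (or on the forceps) (all of step 3 and x of roller_head in the frame of tray between -0.1075 and 0.1075 m and y of roller_head in the frame of tray between -0.065 and 0.065 m and x of roller_butt in the frame of tray between -0.1075 and 0.1075 m and y of roller_butt in the frame of tray between -0.065 and 0.065 m and height (world z) of roller_head below 0.036 m and height (world z) of roller_butt below 0.03 m and linear speed of roller below 0.02 m/s); the robot touches nothing.
It fails at once if the roller is dropped or thrown (linear speed of roller above 0.9 m/s and contact force between the fingers and roller below 0.1 N).
It fails at once if a bystander is pushed more than 40 mm or knocked over (distance of any of tuberack, tipbox, bottle, jar, pipette, pen from where it was at the start of the episode above 0.04 m or angle between any of tuberack, bottle, jar's own z axis and vertical above 0.6 rad).
It also fails if it takes over 72 s, if anything falls off the work surface, if the arm or the gripper's body presses on something with over 40 N, if the wrist force passes 120 N, or if a joint passes its speed limit or range.

## Working session

There is one attempt and no reset: what is moved stays moved. The work goes in short steps, Python scripts to look and compute and a shell command to move; the robot and the scene stay as the last step left them, time stands still between calls to the robot, and variables do not carry over. Pictures are saved under pics/ and viewed, about 8 in all and at most 12, crops included, and the job is handed in when it is done.

```bash
mkdir -p pics; ls; cat > h.py <<'E'
from rig import *
import numpy as np, cv2, json
from scipy.spatial.transform import Rotation as R
def snap(name,fn,crop=None,scale=1):
    f=grab_frame(name); im=cv2.cvtColor(f["color"],cv2.COLOR_RGB2BGR)
    np.save("pics/"+fn+".npy",{k:f[k] for k in f if k!="color"},allow_pickle=True)
    cv2.imwrite("pics/"+fn+"_raw.png",im)
    if crop: x0,y0,x1,y1=crop; im=im[y0:y1,x0:x1]
    if scale!=1: im=cv2.resize(im,None,fx=scale,fy=scale,interpolation=cv2.INTER_CUBIC)
    cv2.imwrite("pics/"+fn+".png",im); return f
def att(f):
    a=np.array(f["attitude"],float)
    return a if a.shape==(3,3) else R.from_quat(a).as_matrix()
def cam(fn): return np.load("pics/"+fn+".npy",allow_pickle=True).item()
def fl(f): return 192/np.tan(np.radians(f["fovy"])/2)
def px2w(f,u,v,z):
    d=att(f)@np.array([(u-f["cx"])/fl(f),(v-f["cy"])/fl(f),1]); e=np.array(f["eye"])
    return e+d*(z-e[2])/d[2]
def w2px(f,p):
    c=att(f).T@(np.array(p)-np.array(f["eye"])); return c[:2]/c[2]*fl(f)+[f["cx"],f["cy"]]
def tool(p):
    "world displacement target -> tool axes shift"
    s=read_state(); return R.from_quat(s["tcp_rot"]).inv().apply(np.array(p)-s["position"])
E
python3 - <<'E'
from h import *
a=snap("scene","s0",None,1.5); b=snap("top","t0",None,1.5)
for f in (a,b): print({k:f[k] for k in f if k!="color"})
print(read_state())
E
```

```text
pics
{'fovy': 50.74963472852022, 'cx': 256.831588701397, 'cy': 189.69934429177883, 'eye': array([ 1.15816946, -0.40187586,  1.04838075]), 'attitude': array([ 0.82260615,  0.46037447, -0.16469625, -0.29025784])}
{'fovy': 52.969512482626726, 'cx': 253.50329654967055, 'cy': 193.0378338817908, 'eye': array([ 0.38314139, -0.00659751,  1.09600857]), 'attitude': array([ 0.70717549, -0.70419135,  0.04097773, -0.04835487])}
{'time': 0.1, 'q': array([-1.35944041e+00,  1.31112351e-01,  1.48916969e+00,  1.89168131e-06,
        1.52298480e+00, -8.54250035e-02]), 'qvel': array([-1.48360218e-03, -2.50949603e-03, -1.33258653e-03, -3.54195330e-04,
       -7.16434224e-04,  9.06393118e-05]), 'joint_torque': array([ 2.35909320e-03, -5.61341751e+01, -4.93096447e+01,  7.72118149e-02,
        2.92989914e-02, -8.40768053e-05]), 'position': array([ 0.17536639, -0.57326706,  0.21837676]), 'tcp_rot': array([ 9.89009984e-01,  1.47846375e-01, -5.17304353e-05, -8.35496200e-04]), 'contact_force': array([-0.57076632,  0.93061208, -0.11256657]), 'ft_torque': array([-0.010263  , -0.01393486, -0.00494713]), 'finger_gap': 0.09315463618125389}
```

View pics/t0.png

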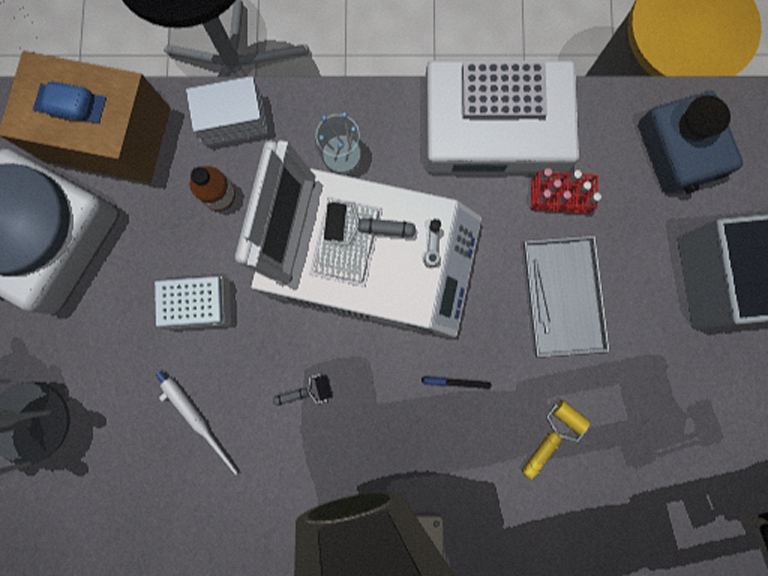

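View pics/s0.png

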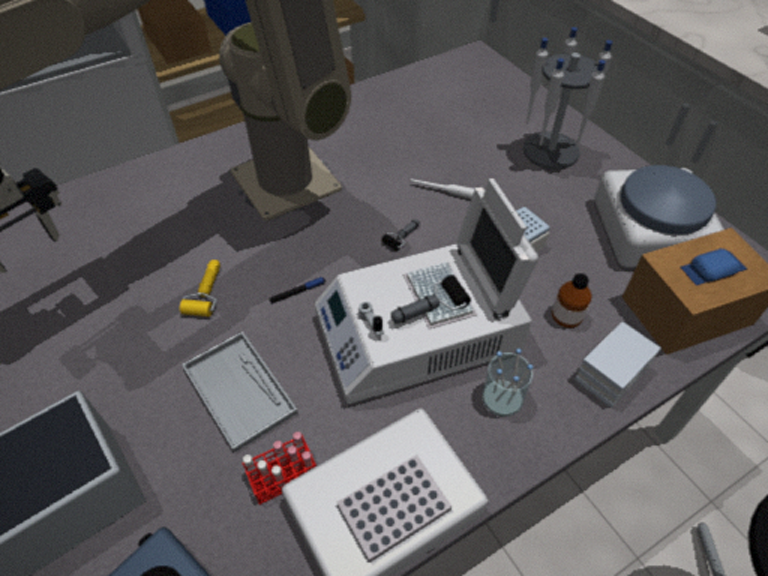

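The top view (1.5x) shows three roller-like things. There is a yellow one at (555,440), a small grey/black one on the bench at (303,390), and a larger grey/black one on the plate at (370,225). The one on the plate fits: it isn't yellow, it's the larger of the other two, and it lies on the plate. I'll confirm it in a crop.

```bash
python3 - <<'E'
import cv2
im=cv2.imread("pics/t0_raw.png")[88:280,155:415]
cv2.imwrite("pics/t0c.png",cv2.resize(im,None,fx=3,fy=3,interpolation=cv2.INTER_CUBIC))
E
```

```text
(no output)
```

View pics/t0c.png

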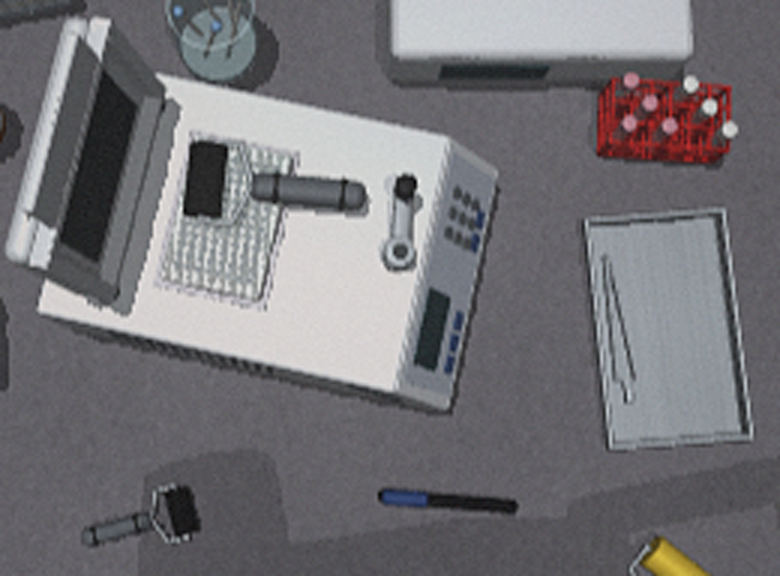

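```bash
cat >> h.py <<'E'
def crop(u,v): return 155+u/3,88+v/3
def fit(own,wld):
    own=np.array(own);wld=np.array(wld)[:,:2];a=own-own.mean(0);b=wld-wld.mean(0)
    th=np.arctan2((a[:,0]*b[:,1]-a[:,1]*b[:,0]).sum(),(a*b).sum())
    M=np.array([[np.cos(th),-np.sin(th)],[np.sin(th),np.cos(th)]]);t=wld.mean(0)-M@own.mean(0)
    return th,t,(own@M.T+t-wld)
E
python3 - <<'E'
from h import *
f=cam("t0"); W=lambda u,v,z: px2w(f,*crop(u,v),z)
own=[(-.13,-.115),(-.13,.115),(-.107,0),(-.0005,-.064),(-.0005,.064),(.0855,.064),(.0855,-.064)]
w=[W(447,135,.12),W(400,388,.12),W(398,250,.15),W(300,152,.131),W(265,308,.131),W(157,288,.131),W(192,131,.131)]
th,t,r=fit(own,w); print("cyc",th,t);print(r.round(4))
tw=[W(585,218,.018),W(725,210,.018),W(752,440,.018),W(610,448,.018)]
# +y side = forceps side (image left); x along image: y=left(world +y) => x = -worldx? right-handed: x = y cross z
tth,tt,r=fit([(.1075,.065),(.1075,-.065),(-.1075,-.065),(-.1075,.065)],tw); print("tray",tth,tt);print(r.round(4))
h=W(206,180,.131+.03)[:2];b=W(366,195,.131+.018)[:2]; print("roll",h,"butt",b,np.linalg.norm(h-b))
k=W(405,185,.171)[:2];c=w[2][:2]
M=np.array([[np.cos(th),-np.sin(th)],[np.sin(th),np.cos(th)]])
d=M.T@(k-c);print("knob",k,"catch ang",np.arctan2(d[1],d[0])+np.pi/2, np.linalg.norm(d))
g=b+(h-b)/np.linalg.norm(h-b)*.073; print("grip",g,"yaw",np.arctan2(*(h-b)[::-1]))
for n,p in dict(hinge=(.125,0),lip=(-.0525,0),pivot=(-.107,0)).items(): print(n,M@p+t)
s=read_state();print(R.from_quat(s["tcp_rot"]).as_matrix().round(3),s["time"])
E
```

```text
cyc 1.3752862992934052 [0.57983872 0.02077927]
[[ 0.0023 -0.0024]
 [-0.0037  0.0001]
 [ 0.0009 -0.0029]
 [-0.0042  0.0072]
 [ 0.0052  0.0032]
 [ 0.0052 -0.0039]
 [-0.0058 -0.0013]]
tray 0.07205706940473584 [ 0.5096615  -0.34343372]
[[-0.0017 -0.0019]
 [-0.0004  0.0009]
 [ 0.0018  0.0012]
 [ 0.0004 -0.0002]]
roll [0.61451229 0.0781628 ] butt [ 0.60496125 -0.05486605] 0.13337128068203902
knob [ 0.60823918 -0.08563354] catch ang 0.1078700874728602 0.05027997769787302
grip [0.61018896 0.01794652] yaw 1.4991225762343474
hinge [0.60412207 0.14339786]
lip [ 0.5696397  -0.03072054]
pivot [ 0.55905216 -0.08418225]
[[ 0.956  0.292 -0.   ]
 [ 0.292 -0.956  0.002]
 [ 0.    -0.002 -1.   ]] 0.1
```

Confirmed: the big grey-handled roller on the plate has its roll at crop (206,180) and its butt at (366,195). The catch knob is at (405,185), and the tray runs from (585,218) to (752,440). I'm moving over the roller now.

```bash
cat >> h.py <<'E'
def go(p,yaw=None):
    "print the tool shift to world p and spin for tool-y line at world yaw"
    s=read_state();A=R.from_quat(s["tcp_rot"]).as_matrix()
    d=A.T@(np.array(p)-s["position"]);o="t %.1f pos %s F %s gap %.3f SHIFT %s"%(s["time"],s["position"].round(4),s["contact_force"].round(1),s["finger_gap"],d.round(4))
    if yaw is not None:
        c=np.arctan2(A[1,1],A[0,1]); e=-((yaw-c+np.pi/2)%np.pi-np.pi/2); o+=" SPIN %.3f"%e
    print(o," q",s["q"].round(2))
E
python3 -m crank '[[0.588,-0.438,-0.03,-1.2,0.07],[0.588,-0.438,-0.03,-1.2,0.07],[0.588,-0.438,-0.03,-1.2,0.07],[0.588,-0.438,-0.03,-1.2,0.07],[0.588,-0.438,-0.03,-1.2,0.07]]' 25; python3 -c "
from h import *
go([.61,.018,.25],-.0717)"
```

```text
time: 0.6
position: [0.324, -0.3706, 0.2292]
tcp_rot: [0.865, 0.502, 0.0, -0.0]
contact_force: [-0.2, 0.2, -0.4]
finger_gap: 0.0704
t 0.6 pos [ 0.324  -0.3706  0.2292] F [-0.2  0.2 -0.4] gap 0.070 SHIFT [ 0.4792  0.0559 -0.0207] SPIN -0.447  q [-0.96 -0.17  1.77  0.    1.55 -0.44]
```

```bash
python3 -m crank '[[0.478,0.056,-0.02,-0.44,0.07],[0.478,0.056,-0.02,-0.44,0.07],[0.478,0.056,-0.02,-0.44,0.07],[0.478,0.056,-0.02,-0.44,0.07],[0.478,0.056,-0.02,-0.44,0.07]]'>/dev/null; python3 -c "
from h import *
go([.61,.018,.25],-.0717)"
```

```text
t 1.1 pos [ 0.4734 -0.1702  0.2398] F [ 1.6 -1.4 -0.2] gap 0.070 SHIFT [ 0.199   0.1204 -0.0102] SPIN -0.012  q [-0.45 -0.14  1.72 -0.    1.56 -0.36]
```

```bash
python3 -m crank '[[0.199,0.120,-0.01,-0.01,0.06],[0.199,0.120,-0.01,-0.01,0.06],[0.199,0.120,-0.01,-0.01,0.06],[0.199,0.120,-0.01,-0.01,0.06],[0.199,0.120,-0.01,-0.01,0.06]]'>/dev/null; python3 -c "
from h import *
go([.61,.018,.25],-.0717)
f=snap('wrist','w1',None,1.5)
for p in ([.61018,.01795,.155],[.60496,-.05487,.155],[.6145,.07816,.147]): print(w2px(f,p)*1.5)"
```

```text
t 1.6 pos [0.61   0.0192 0.2494] F [ 0.1 -1.   0.1] gap 0.060 SHIFT [-0.0012  0.0001 -0.0006] SPIN -0.000  q [-0.05  0.15  1.41  0.    1.58  0.02]
[377.66595134 290.24306236]
[377.6292397  415.08576823]
[377.666011   173.66685413]
```

View pics/w1.png

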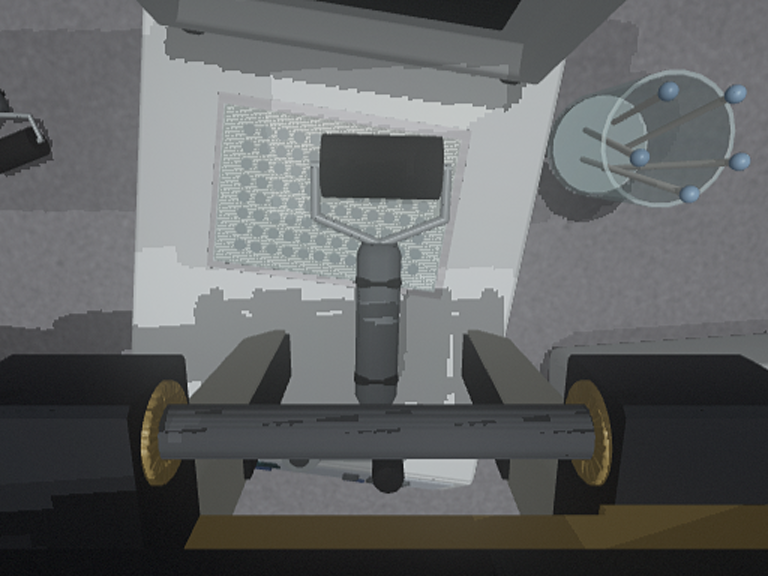

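The wrist view shows the handle's centre line at column 378 and its head end at row 243. The prediction was 377.7 and about 247, so the arm is lined up. I'll descend and grip.

```bash
python3 -m crank '[[-0.001,0,0.035,0,0.06],[-0.001,0,0.065,0,0.06],[-0.001,0,0.083,0,0.06],[-0.001,0,0.09,0,0.06],[-0.001,0,0.09,0,0.06]]'; python3 -m crank '[[0,0,0,0,0.01],[0,0,0,0,0.01],[0,0,0,0,0.01],[0,0,0,0,0.01],[0,0,0,0,0.01]]' 25;
```

```text
time: 2.15
position: [0.608, 0.015, 0.1586]
tcp_rot: [0.733, 0.68, -0.001, -0.001]
contact_force: [0.4, 0.2, 1.1]
finger_gap: 0.0603
time: 2.65
position: [0.6091, 0.015, 0.1604]
tcp_rot: [0.733, 0.68, 0.0, 0.0]
contact_force: [0.3, -0.2, 0.9]
finger_gap: 0.0245
```

```bash
python3 -m crank '[[0,0,-0.02,0,0.01],[0,0,-0.05,0,0.01],[0,0,-0.08,0,0.01],[0,0,-0.1,0,0.01],[0,0,-0.1,0,0.01]]'; python3 -c "
from h import *
go([.5056,-.3558,.2],1.643)"
```

```text
time: 3.15
position: [0.6108, 0.0149, 0.2644]
tcp_rot: [0.733, 0.68, 0.002, 0.002]
contact_force: [0.3, 0.8, 0.9]
finger_gap: 0.0101
t 3.1 pos [0.6108 0.0149 0.2644] F [0.3 0.8 0.9] gap 0.010 SHIFT [-0.3775 -0.0779  0.0638] SPIN 1.425  q [-0.06  0.14  1.4   0.    1.6   0.01]
```

The grip slipped: the gap closed to 0.010. I'll find out where the roller is now.

```bash
python3 - <<'E'
from h import *
f=snap("wrist","w2",None,1); g=snap("scene","s2",None,1); 
a=cv2.imread("pics/w2.png");b=cv2.imread("pics/s2.png")[130:290,190:370]
b=cv2.resize(b,(432,384),interpolation=cv2.INTER_CUBIC)
cv2.imwrite("pics/c2.png",cv2.resize(np.hstack([a[:,100:468],b]),None,fx=1,fy=1))
E
```

```text
(no output)
```

View pics/c2.png

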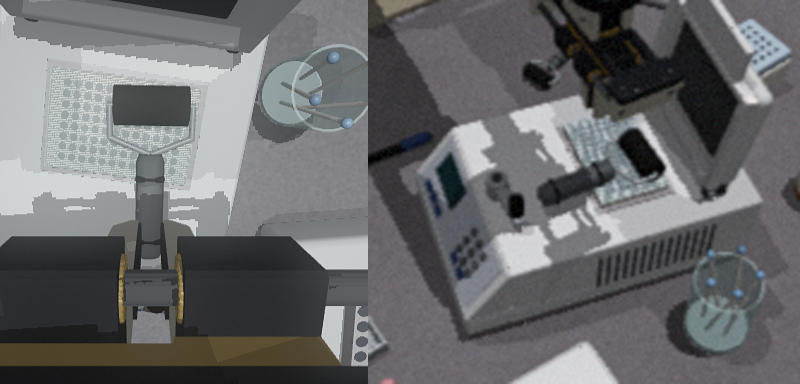

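The roller still lies in its old place on the plate; in w2 the roll is at (250,105) and the handle's head end at (250,155). My pads only caught the top edge of the handle. I'll regrip lower, about 20 mm towards the butt so the tips clear the plate edge, and squeeze harder.

```bash
python3 - <<'E'
from h import *
f=cam("w2")
print("head",px2w(f,251,105,.155),"handle end",px2w(f,250,155,.150), "mid", px2w(f,250,230,.155))
go([.61-.0015,.018-.020,.2],-.0717)
E
python3 -m crank '[[0,0,0,0,0.055],[0,0,0,0,0.055],[0,0,0,0,0.055],[0,0,0,0,0.055],[0,0,0,0,0.055]]' 40
```

```text
head [0.61623913 0.0819275  0.155     ] handle end [0.61246198 0.04160185 0.15      ] mid [ 0.60763192 -0.02282197  0.155     ]
t 3.2 pos [0.6091 0.015  0.2599] F [ 0.6 -0.7 -0.4] gap 0.010 SHIFT [-0.017   0.0007  0.0599] SPIN -0.002  q [-0.06  0.14  1.4   0.    1.6   0.01]
time: 3.75
position: [0.6088, 0.015, 0.2596]
tcp_rot: [0.733, 0.68, -0.0, -0.0]
contact_force: [0.3, 0.5, -0.2]
finger_gap: 0.0452
```

```bash
python3 -m crank '[[-0.017,0,0.03,0,0.055],[-0.017,0,0.065,0,0.055],[-0.017,0,0.09,0,0.055],[-0.017,0,0.102,0,0.055],[-0.017,0,0.1075,0,0.055]]'; python3 -m crank '[[0,0,0,0,0.055],[0,0,0,0,0.005],[0,0,0,0,0.005],[0,0,0,0,0.005],[0,0,0,0,0.005]]' 40;python3 -m crank '[[0,0,-0.004,0,0.005],[0,0,-0.01,0,0.005],[0,0,-0.02,0,0.005],[0,0,-0.03,0,0.005],[0,0,-0.04,0,0.005]]'
```

```text
time: 4.25
position: [0.6069, -0.0019, 0.1511]
tcp_rot: [0.733, 0.68, -0.001, -0.001]
contact_force: [-0.6, -0.0, 0.3]
finger_gap: 0.0549
time: 4.75
position: [0.6081, -0.002, 0.1532]
tcp_rot: [0.733, 0.68, 0.0, 0.0]
contact_force: [0.9, -0.1, -0.1]
finger_gap: 0.0276
time: 5.25
position: [0.6079, -0.002, 0.1938]
tcp_rot: [0.733, 0.68, 0.0, 0.0]
contact_force: [0.0, -0.4, -0.4]
finger_gap: 0.0225
```

```bash
python3 -m crank '[[0,0,0,0,0.005],[0,0,-0.01,0,0.005],[0,0,-0.03,0,0.005],[0,0,-0.05,0,0.005],[0,0,-0.05,0,0.005]]' 40; python3 - <<'E'
from h import *
go([.5056,-.3558,.25],1.643)
f=snap("wrist","w3",None,1)
E
```

```text
time: 5.75
position: [0.6092, -0.0021, 0.2462]
tcp_rot: [0.733, 0.68, 0.002, 0.002]
contact_force: [0.7, 0.2, -1.4]
finger_gap: 0.022
t 5.8 pos [ 0.6092 -0.0021  0.2462] F [ 0.7  0.2 -1.4] gap 0.022 SHIFT [-0.3604 -0.0772 -0.0042] SPIN 1.425  q [-0.09  0.14  1.43  0.    1.57 -0.01]
```

View pics/w3.png

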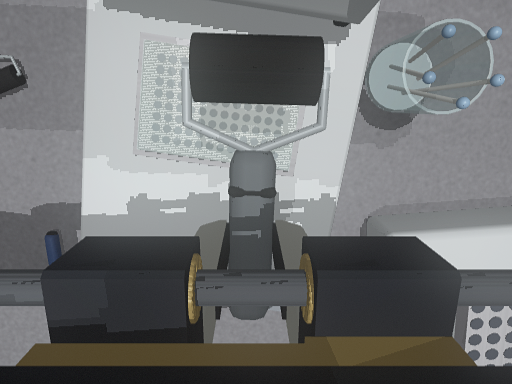

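The roller is held: in w3 the roll fills (190–325, 33–104), closer and larger than before. Carrying it to the tray.

```bash
python3 -m crank '[[-0.03,-0.007,0,0.06,0.005],[-0.07,-0.018,0,0.2,0.005],[-0.115,-0.03,0,0.34,0.005],[-0.16,-0.042,0,0.48,0.005],[-0.205,-0.053,0,0.62,0.005]]' 40 >/dev/null; python3 - <<'E'
from h import *
go([.488,-.357,.2],1.643)
E
```

```text
t 6.3 pos [ 0.5381 -0.2036  0.2406] F [ 1.5 -0.9 -0.5] gap 0.022 SHIFT [-0.1497  0.0605  0.0406] SPIN 0.799  q [-0.45  0.06  1.53  0.    1.56  0.25]
```

```bash
python3 -m crank '[[-0.04,0.016,0,0.14,0.005],[-0.08,0.032,0,0.28,0.005],[-0.11,0.045,0,0.42,0.005],[-0.14,0.056,0,0.56,0.005],[-0.15,0.0605,0,0.7,0.005]]' >/dev/null; python3 - <<'E'
from h import *
go([.488,-.357,.2],1.643)
E
```

```text
t 6.8 pos [ 0.488  -0.3589  0.2403] F [-0.2  0.5 -1.3] gap 0.022 SHIFT [ 0.0004 -0.0018  0.0403] SPIN 0.096  q [-0.72  0.14  1.44 -0.    1.56  0.68]
```

```bash
python3 -m crank '[[0,-0.001,0.02,0.096,0.005],[0,-0.001,0.055,0.096,0.005],[0,-0.001,0.09,0.096,0.005],[0,-0.001,0.12,0.096,0.005],[0,-0.001,0.135,0.096,0.005]]' >/dev/null; python3 - <<'E'
from h import *
go([.488,-.357,.030],1.643)
f=snap("wrist","w4",None,1);snap("top","t4",(300,130,430,250),3.2)
b=cv2.imread("pics/t4.png");a=cv2.imread("pics/w4.png")[:,60:440]
cv2.imwrite("pics/c4.png",np.hstack([a,b[:384]]))
E
```

```text
t 7.3 pos [ 0.4875 -0.3534  0.1021] F [-0.2  0.2 -1.5] gap 0.023 SHIFT [0.0005 0.004  0.0721] SPIN 0.008  q [-0.71  0.23  1.6   0.    1.32  0.78]
```

View pics/c4.png

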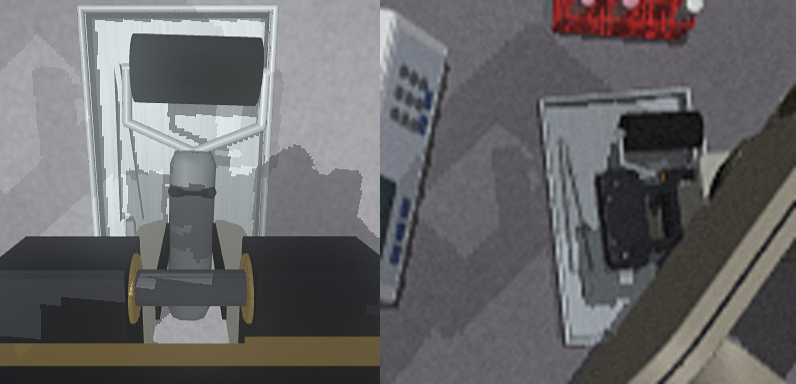

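Everything is lined up: the roll is about 12 mm off the tray's midline, away from the forceps, and both ends fall inside the walls. Lowering now.

```bash
python3 -m crank '[[0,0,0.02,0,0.005],[0,0,0.04,0,0.005],[0,0,0.055,0,0.005],[0,0,0.064,0,0.005],[0,0,0.068,0,0.005]]'; python3 -c "
from h import *
go([.488,-.357,.030],1.643)"
```

```text
time: 7.9
position: [0.49, -0.3554, 0.0391]
tcp_rot: [0.999, 0.04, -0.0, -0.0]
contact_force: [-1.0, 0.0, -1.2]
finger_gap: 0.0222
t 7.9 pos [ 0.49   -0.3554  0.0391] F [-1.   0.  -1.2] gap 0.022 SHIFT [-0.0021  0.0014  0.0091] SPIN 0.009  q [-0.71  0.3   1.64 -0.    1.21  0.78]
```

```bash
python3 -m crank '[[0,0,0.003,0,0.005],[0,0,0.006,0,0.005],[0,0,0.008,0,0.005],[0,0,0.009,0,0.005],[0,0,0.009,0,0.005]]'; python3 -m crank '[[0,0,0,0,0.05],[0,0,0,0,0.05],[0,0,0,0,0.05],[0,0,0,0,0.05],[0,0,0,0,0.05]]'; python3 -m crank '[[0,0,0,0,0.05],[0,0,-0.01,0,0.05],[0,0,-0.04,0,0.05],[0,0,-0.08,0,0.05],[0,0,-0.12,0,0.05]]'
```

```text
time: 8.4
position: [0.4901, -0.3555, 0.0305]
tcp_rot: [0.999, 0.04, 0.0, 0.0]
contact_force: [0.9, 1.2, -1.2]
finger_gap: 0.0219
time: 8.9
position: [0.4901, -0.3556, 0.0306]
tcp_rot: [0.999, 0.04, 0.0, 0.0]
contact_force: [0.2, -1.1, 0.3]
finger_gap: 0.0497
time: 9.4
position: [0.4897, -0.3551, 0.152]
tcp_rot: [0.999, 0.04, -0.0, -0.0]
contact_force: [0.4, -0.3, 0.6]
finger_gap: 0.0499
```

```bash
python3 -m crank '[[0.18,-0.58,-0.27,-1.3,0],[0.18,-0.58,-0.27,-1.3,0],[0.18,-0.58,-0.27,-1.3,0],[0.18,-0.58,-0.27,-1.3,0],[0.18,-0.58,-0.27,-1.3,0]]' 40; python3 -c "
from h import *
go([.6245,.2464,.42],-.195)"
```

```text
time: 9.9
position: [0.54, -0.1308, 0.2539]
tcp_rot: [0.914, 0.406, 0.0, 0.0]
contact_force: [0.1, 0.6, -0.2]
finger_gap: 0.0148
t 9.9 pos [ 0.54   -0.1308  0.2539] F [ 0.1  0.6 -0.2] gap 0.015 SHIFT [ 0.3368 -0.1898 -0.1661] SPIN -0.539  q [-0.33 -0.    1.56  0.    1.58  0.4 ]
```

```bash
python3 -m crank '[[0.01,-0.005,-0.045,-0.14,0],[0.02,-0.01,-0.09,-0.28,0],[0.04,-0.02,-0.13,-0.42,0],[0.06,-0.03,-0.17,-0.53,0],[0.10,-0.05,-0.18,-0.53,0]]' >/dev/null; python3 -c "
from h import *
go([.6245,.2464,.43],-.195)
snap('top','t5',(150,80,420,260),2.9)"
```

```text
t 10.4 pos [ 0.571  -0.0259  0.4392] F [ 1.5 -0.2 -0.3] gap 0.000 SHIFT [ 0.2775 -0.0041  0.0092] SPIN -0.014  q [-0.13  0.07  1.16 -0.    1.91  0.07]
```

View pics/t5.png

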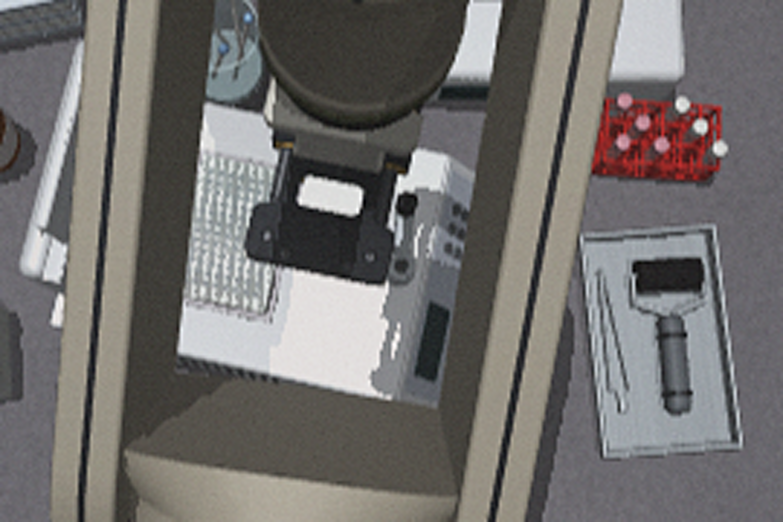

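The roller lies whole in the tray, with its roll at (668,275) and butt at (678,410), clear of the walls and forceps. Next I'll go over and behind the lid.

```bash
python3 -m crank '[[0.05,-0.001,0,-0.014,0],[0.10,-0.002,0,-0.014,0],[0.15,-0.003,0,-0.014,0],[0.20,-0.004,0,-0.014,0],[0.25,-0.004,0,-0.014,0]]' >/dev/null; python3 -m crank '[[0.025,0,0,0,0],[0.035,0,0,0,0],[0.035,0,0,0,0],[0.035,0,0,0,0],[0.035,0,0,0,0]]' >/dev/null;python3 -c "
from h import *
go([.6245,.2464,.325],-.195)
snap('scene','s6',(190,90,400,260),3.5)
f=cam('s6');s=read_state();p=np.array(s['position'])
c,sn=np.cos(1.375),np.sin(1.375)
def o(x,y,z): return [.5798+c*x-sn*y,.0208+sn*x+c*y,z]
for n,q in dict(tip=p-[0,0,.025],tgt=[.6245,.2464,.30]).items(): print(n,(w2px(f,q)-[190,90])*3.5)
for th in (1.6,1.7,1.8): print(th,[((w2px(f,o(.125-.2*np.cos(th),y,.132+.2*np.sin(th)))-[190,90])*3.5).round() for y in (-.065,.065)])"
```

```text
t 11.4 pos [0.6256 0.2528 0.4327] F [ 0.2 -0.3  0.6] gap 0.001 SHIFT [-6.500e-03  1.000e-04  1.077e-01] SPIN -0.003  q [ 0.31  0.38  0.81 -0.    1.95  0.51]
tip [635.64103487  41.87962764]
tgt [597.5920537  156.70425459]
1.6 [array([528., 217.]), array([447., 102.])]
1.7 [array([553., 212.]), array([471.,  97.])]
1.8 [array([577., 209.]), array([494.,  95.])]
```

View pics/s6.png

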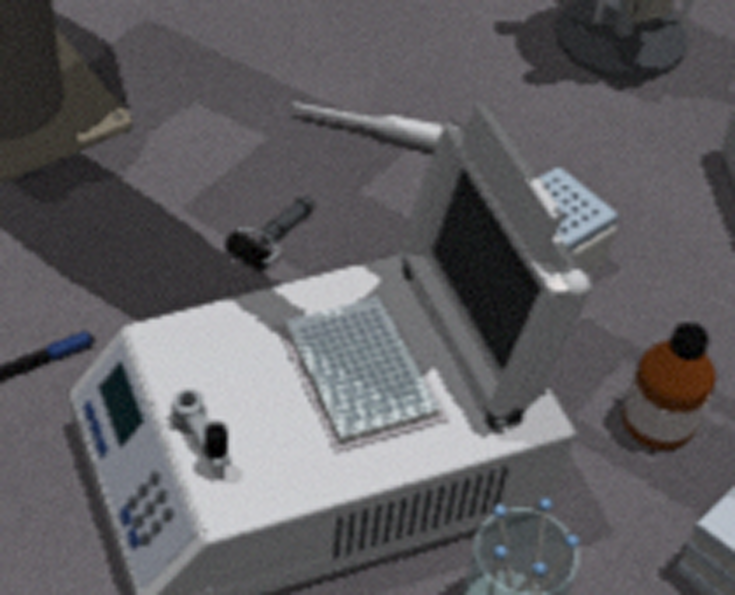

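```bash
python3 -c "
from h import *
f=cam('s6');s=read_state();print(s['time'],s['position'])
print('tip',w2px(f,s['position']-[0,0,.025]),'start tcp',w2px(f,[.175,-.573,.219]),'base',w2px(f,[0,0,0]))
print('pivot cap',(w2px(f,[.559,-.0842,.15])-[190,90])*3.5,'knob',(w2px(f,[.608,-.0856,.171])-[190,90])*3.5)
print(f['eye'],cam('s0')['eye'],f['attitude'])
a=cv2.imread('pics/s0_raw.png').astype(int);b=cv2.imread('pics/s6_raw.png').astype(int)
m=(abs(a-b).max(2)>25).astype(np.uint8);n,l,st,c=cv2.connectedComponentsWithStats(m)
print([r.tolist() for r in st[1:] if r[4]>100])"
```

```text
11.5 [0.62559912 0.25286189 0.43277205]
tip [371.61172425 101.9656079 ] start tcp [ 19.31806821 168.30616973] base [190.34832806 119.87208731]
pivot cap [185.5567428  398.37506348] knob [215.47125387 426.2782001 ]
[ 1.15816946 -0.40187586  1.04838075] [ 1.15816946 -0.40187586  1.04838075] [ 0.82260615  0.46037447 -0.16469625 -0.29025784]
[[69, 0, 23, 15, 178], [164, 0, 44, 30, 529], [352, 7, 73, 85, 2496], [225, 16, 10, 23, 143], [143, 18, 28, 56, 649], [0, 45, 30, 12, 102], [193, 44, 41, 87, 1526], [0, 106, 193, 137, 5393], [0, 112, 41, 49, 938], [326, 119, 18, 23, 103], [194, 136, 84, 51, 1602], [283, 162, 32, 46, 521], [258, 190, 39, 30, 481], [399, 215, 30, 21, 241], [141, 240, 38, 48, 754]]
```

View pics/s6_raw.png

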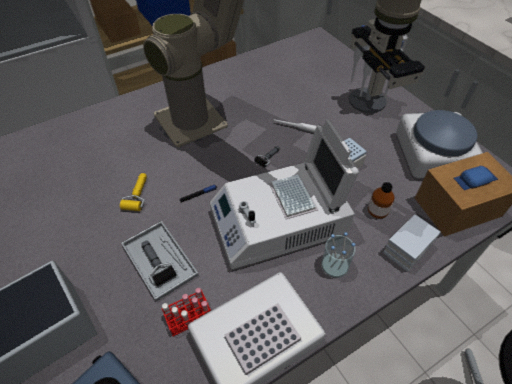

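The full scene view shows the gripper behind the lid at about (385,60), the lid open with its lip at roughly (322,125) to (350,165), and the roller in the tray at (155,262). I'll descend behind the lid, then push forward.

```bash
python3 -m crank '[[0,0,0.03,0,0],[0,0,0.065,0,0],[0,0,0.09,0,0],[0,0,0.103,0,0],[0,0,0.105,0,0]]' |grep -E "pos|force"; python3 -m crank '[[-0.02,0,0,0,0],[-0.045,0,0,0,0],[-0.06,0,0,0,0],[-0.07,0,0,0,0],[-0.08,0,0,0,0]]'|grep -E "pos|force"; python3 -m crank '[[-0.005,0,0,0,0],[-0.01,0,0,0,0],[-0.015,0,0,0,0],[-0.02,0,0,0,0],[-0.025,0,0,0,0]]'|grep -E "pos|force"
cat >> h.py <<'E'
def own():
    s=read_state();d=np.array(s["position"])[:2]-[.5798,.0208];c,n=np.cos(1.375),np.sin(1.375)
    print("own x %.4f y %.4f z %.4f"%(c*d[0]+n*d[1],-n*d[0]+c*d[1],s["position"][2]),"F",s["contact_force"].round(1),"t",s["time"])
E
python3 -c "
from h import *
own()"
```

```text
position: [0.6248, 0.2535, 0.3253]
contact_force: [0.5, -0.0, -0.1]
position: [0.6104, 0.1765, 0.3289]
contact_force: [1.3, 3.9, 2.5]
position: [0.6047, 0.1516, 0.3267]
contact_force: [-0.5, 3.8, 2.8]
own x 0.1331 y 0.0010 z 0.3267 F [-0.5  3.8  2.8] t 13.0
```

```bash
python3 -m crank '[[-0.014,0,0,0,0],[-0.027,0,0,0,0],[-0.044,0,0.003,0,0],[-0.061,0,0.008,0,0],[-0.077,0,0.014,0,0]]'|grep force; python3 -m crank '[[-0.016,0,0.008,0,0],[-0.031,0,0.017,0,0],[-0.045,0,0.028,0,0],[-0.058,0,0.04,0,0],[-0.07,0,0.054,0,0]]'|grep force
python3 -c "
from h import *
own()"
```

```text
contact_force: [0.8, 3.7, -2.3]
contact_force: [0.1, -0.7, 2.1]
own x -0.0152 y 0.0005 z 0.2582 F [ 0.1 -0.7  2.1] t 14.0
```

```bash
python3 -m crank '[[-0.010,0,0.015,0,0],[-0.02,0,0.03,0,0],[-0.028,0,0.047,0,0],[-0.033,0,0.064,0,0],[-0.036,0,0.08,0,0]]'|grep force; 
python3 -c "
from h import *
own()"; python3 -m crank '[[-0.001,0,0.006,0,0],[-0.002,0,0.012,0,0],[-0.002,0,0.017,0,0],[-0.002,0,0.021,0,0],[-0.002,0,0.023,0,0]]'|grep force; 
python3 -c "
from h import *
own()"
```

```text
contact_force: [0.6, -0.7, 1.6]
own x -0.0506 y 0.0011 z 0.1771 F [ 0.6 -0.7  1.6] t 14.5
contact_force: [0.1, -0.8, 0.6]
own x -0.0516 y 0.0006 z 0.1561 F [ 0.1 -0.8  0.6] t 15.0
```

```bash
python3 -m crank '[[0,0,0.002,0,0],[0,0,0.004,0,0],[0,0,0.006,0,0],[0,0,0.006,0,0],[0,0,0.006,0,0]]'|grep -E "force|pos"; 
python3 -c "
from h import *
own()
a=snap('wrist','w7',None,1);snap('scene','s7',(200,150,360,270),3.2)
cv2.imwrite('pics/c7.png',np.hstack([cv2.imread('pics/w7.png')[:,120:400],cv2.imread('pics/s7.png')]))"
```

```text
position: [0.5689, -0.0297, 0.1499]
contact_force: [0.0, 0.8, 0.4]
own x -0.0517 y 0.0009 z 0.1499 F [0.  0.8 0.4] t 15.5
```

View pics/c7.png

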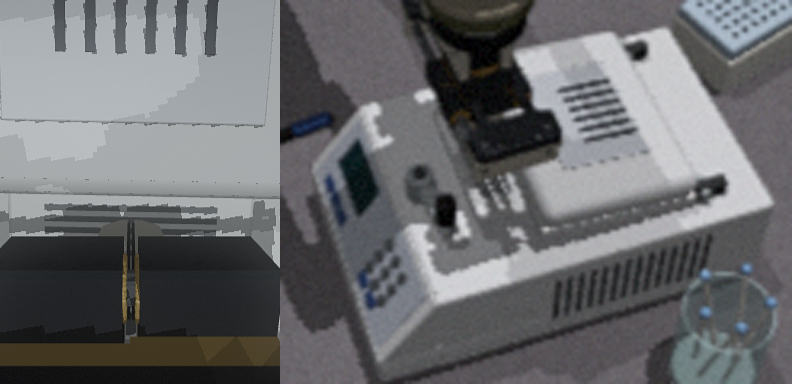

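```bash
python3 -c "
from h import *
c,n=np.cos(1.375),np.sin(1.375)
def o(x,y,z): return [.5798+c*x-n*y,.0208+n*x+c*y,z]
def L(r,y,h,th): return o(.125-r*np.cos(th)+h*np.sin(th),y,.132+r*np.sin(th)+h*np.cos(th))
w=cam('w7');s=cam('s7')
for th in (0,.1,.2):
  for nm,r,y,h in (('boxtop-R',.155,-.095,.028),('boxtop+L',.155,.095,.028),('rearR',.01,-.095,.028),('lipR',.2,-.065,0),('lipL',.2,.065,0)):
    p=L(r,y,h,th); print(th,nm,'W',(w2px(w,p)-[120,0]).round(),'S',((w2px(s,p)-[200,150])*3.2+[280,0]).round())
p=read_state()['position']-[0,0,.025]; print('tip',w2px(w,p)-[120,0],(w2px(s,p)-[200,150])*3.2+[280,0])
print('knob',((w2px(s,[.608,-.0856,.171])-[200,150])*3.2+[280,0]))
"
```

```text
0 boxtop-R W [331. 202.] S [542. 225.]
0 boxtop+L W [-64. 202.] S [463.  65.]
0 rearR W [ 386. -168.] S [699. 176.]
0 lipR W [243. 262.] S [479. 231.]
0 lipL W [ 24. 262.] S [428. 121.]
0.1 boxtop-R W [353. 203.] S [547. 213.]
0.1 boxtop+L W [-85. 203.] S [467.  52.]
0.1 rearR W [ 389. -179.] S [702. 175.]
0.1 lipR W [255. 277.] S [480. 218.]
0.1 lipL W [ 12. 276.] S [429. 107.]
0.2 boxtop-R W [379. 201.] S [554. 201.]
0.2 boxtop+L W [-110.  201.] S [472.  40.]
0.2 rearR W [ 391. -190.] S [705. 173.]
0.2 lipR W [270. 291.] S [483. 203.]
0.2 lipL W [ -3. 291.] S [431.  92.]
tip [131.66799844 220.42746383] [476.82823715 171.09816914]
knob [445.00228925 197.74006867]
```

```bash
python3 -m crank '[[0,0,0.001,0,0],[0,0,0.002,0,0],[0,0,0.003,0,0],[0,0,0.004,0,0],[0,0,0.004,0,0]]'|grep -E "force|pos"; python3 - <<'E'
from h import *
# measure the vertical edges in the wrist picture rows 190-236, and the scene gap
w=cv2.imread("pics/w7_raw.png",0)
for r in (197,205,213,222,232):
    g=np.diff(w[r].astype(int)); print(r,[(int(i),int(g[i])) for i in np.where(abs(g)>18)[0]])
f=cam("w7");print(f["eye"],fl(f),R.from_quat(f["attitude"]).as_matrix().round(2).tolist())
own()
E
```

```text
position: [0.5689, -0.0298, 0.1458]
contact_force: [-0.3, -0.0, -0.2]
197 [(61, 33), (307, -20), (431, -24), (437, 24), (446, -22), (450, -21)]
205 [(62, 33), (100, -55), (113, 66), (127, -22), (163, -62), (197, -24), (202, -28), (207, 30), (221, -35), (226, 53), (241, -25), (245, 50), (247, 22), (255, -39), (261, -23), (268, 73), (275, -54), (280, -22), (287, 75), (295, -54), (299, 52), (373, -33), (384, 65), (438, -24), (445, -36)]
213 [(63, 34), (89, -69), (125, 19), (128, 33), (182, -74), (239, 75), (243, -75), (300, 71), (308, -69), (312, 67), (323, -50), (331, 52), (334, -20), (336, 26), (372, -60), (394, 65), (436, -31), (441, -34)]
222 [(64, 48), (84, 20), (85, -66), (98, -22), (100, 22), (114, -26), (117, 21), (230, -23), (247, -20), (253, 29), (336, 35), (395, 65), (435, -31), (441, -39), (499, -27), (501, 44)]
232 [(32, -32), (37, 33), (42, -30), (65, 74), (66, 19), (88, -65), (128, -23), (134, 65), (145, -75), (154, 65), (164, -76), (173, 56), (177, -20), (183, -36), (246, -41), (254, 33), (310, 34), (323, -33), (329, 33), (335, 71), (341, -75), (347, 66), (360, -74), (393, 62), (433, -34), (442, -40), (452, 19)]
[0.58126613 0.03531566 0.3164366 ] 337.80974774354866 [[0.98, -0.19, -0.05], [-0.19, -0.95, -0.24], [-0.0, 0.24, -0.97]]
own x -0.0517 y 0.0008 z 0.1458 F [-0.3 -0.  -0.2] t 16.1
```

```bash
python3 - <<'E'
from h import *
w=cv2.GaussianBlur(cv2.imread("pics/w7_raw.png",0),(3,3),0)
for r in (60,100,140,160,175,182):
    g=np.diff(w[r].astype(int)); print(r,[(int(i),int(g[i])) for i in np.where(abs(g)>9)[0] if i<130 or i>380])
for c in (90,200,330,420): print(c,w[110:236:3,c].tolist())
f=cam("w7");c,n=np.cos(1.375),np.sin(1.375)
def o(x,y,z): return [.5798+c*x-n*y,.0208+n*x+c*y,z]
def L(r,y,h,th): return o(.125-r*np.cos(th)+h*np.sin(th),y,.132+r*np.sin(th)+h*np.cos(th))
for th in (0,.1,.2,.3,.4,.5): print(th,[w2px(f,L(r,y,h,th)).round().tolist() for r,y,h in ((.155,-.095,.028),(.155,.095,.028),(.12,.095,.028),(.155,.095,-.012),(.2,.065,0),(.2,-.065,0))])
E
```

```text
60 [(31, 20), (32, 12), (475, -19), (476, -39), (477, -21), (498, 11), (499, 23), (500, 10)]
100 [(33, 10), (34, 20), (35, 11), (119, -11), (471, -17), (472, -13)]
140 [(37, 17), (466, -13), (467, -15)]
160 [(38, 11), (39, 10), (60, 10), (464, -18), (465, -14)]
175 [(40, 11), (78, -14), (462, -15), (463, -15)]
182 [(461, -13), (462, -16)]
90 [185, 185, 186, 186, 186, 186, 186, 186, 186, 184, 169, 168, 169, 169, 168, 168, 168, 168, 168, 168, 168, 167, 166, 160, 154, 148, 142, 123, 166, 165, 165, 165, 158, 106, 117, 108, 107, 118, 128, 127, 126, 135]
200 [182, 182, 182, 177, 173, 187, 187, 187, 187, 187, 187, 187, 187, 187, 187, 187, 187, 171, 170, 170, 170, 170, 169, 166, 161, 155, 149, 140, 131, 174, 173, 167, 73, 73, 108, 95, 66, 77, 106, 78, 62, 93]
330 [166, 166, 166, 166, 160, 145, 170, 170, 169, 169, 169, 170, 170, 170, 170, 169, 169, 170, 169, 170, 170, 170, 170, 170, 166, 160, 154, 148, 134, 136, 175, 174, 140, 103, 101, 172, 117, 68, 84, 107, 75, 93]
420 [168, 168, 168, 168, 168, 168, 168, 168, 168, 169, 168, 168, 169, 168, 168, 169, 169, 168, 168, 168, 168, 168, 168, 168, 168, 159, 157, 151, 145, 128, 155, 166, 166, 165, 165, 165, 165, 165, 165, 165, 165, 164]
0 [[451.0, 202.0], [56.0, 202.0], [46.0, 128.0], [94.0, 183.0], [144.0, 262.0], [363.0, 262.0]]
0.1 [[473.0, 203.0], [35.0, 203.0], [28.0, 121.0], [81.0, 190.0], [132.0, 276.0], [375.0, 277.0]]
0.2 [[499.0, 201.0], [10.0, 201.0], [7.0, 111.0], [66.0, 195.0], [117.0, 291.0], [390.0, 291.0]]
0.3 [[532.0, 194.0], [-23.0, 194.0], [-18.0, 94.0], [48.0, 198.0], [98.0, 305.0], [410.0, 305.0]]
0.4 [[575.0, 180.0], [-64.0, 180.0], [-47.0, 71.0], [25.0, 198.0], [73.0, 318.0], [436.0, 318.0]]
0.5 [[630.0, 155.0], [-117.0, 155.0], [-82.0, 38.0], [-3.0, 194.0], [39.0, 329.0], [472.0, 329.0]]
```

The lid's side edges in the wrist picture (half-width about 211 px) put the lid roughly 0.05 rad ajar. The fingertips seem to reach less far below the TCP than stated, which also explains the first slip. I'll keep pressing until the force rises.

```bash
python3 -m crank '[[0,0,0.001,0,0],[0,0,0.002,0,0],[0,0,0.003,0,0],[0,0,0.004,0,0],[0,0,0.004,0,0]]'|grep -E "force|pos"; python3 - <<'E'
from h import *
f=grab_frame("wrist");w=cv2.GaussianBlur(cv2.cvtColor(f["color"],cv2.COLOR_RGB2GRAY),(3,3),0)
np.save("pics/w8.npy",{k:f[k] for k in f if k!="color"},allow_pickle=True);f=cam("w8")
for r in (100,140,175):
    g=np.diff(w[r].astype(int)); print(r,[(int(i),int(g[i])) for i in np.where(abs(g)>9)[0] if i<60 or i>440])
c,n=np.cos(1.375),np.sin(1.375)
def o(x,y,z): return [.5798+c*x-n*y,.0208+n*x+c*y,z]
def L(r,y,h,th): return o(.125-r*np.cos(th)+h*np.sin(th),y,.132+r*np.sin(th)+h*np.cos(th))
for th in (0,.05,.1): print(th,[w2px(f,L(r,y,.028,th)).round().tolist() for r in(.12,.145) for y in (-.095,.095)])
own()
E
```

```text
position: [0.5689, -0.0298, 0.1418]
contact_force: [-0.3, 0.1, 0.4]
100 [(29, 21), (30, 12), (55, 10), (476, -13), (477, -18)]
140 [(33, 20), (34, 11), (470, -12), (471, -17)]
175 [(36, 10), (37, 11), (465, -13), (466, -17)]
0 [[473.0, 129.0], [35.0, 129.0], [465.0, 185.0], [43.0, 185.0]]
0.05 [[483.0, 126.0], [25.0, 126.0], [476.0, 185.0], [33.0, 185.0]]
0.1 [[494.0, 122.0], [15.0, 122.0], [488.0, 185.0], [21.0, 185.0]]
own x -0.0517 y 0.0009 z 0.1418 F [-0.6  0.1  0.3] t 16.65
```

```bash
python3 -m crank '[[0,0,0.001,0,0],[0,0,0.002,0,0],[0,0,0.003,0,0],[0,0,0.004,0,0],[0,0,0.004,0,0]]'|grep -E "force|pos"
```

```text
position: [0.5689, -0.0298, 0.1378]
contact_force: [0.9, 0.2, 0.8]
```

```bash
python3 -m crank '[[0,0,0.001,0,0],[0,0,0.002,0,0],[0,0,0.003,0,0],[0,0,0.003,0,0],[0,0,0.003,0,0]]'|grep -E "force|pos"; python3 - <<'E'
from h import *
f=snap("wrist","w9",None,1.5);w=cv2.GaussianBlur(cv2.cvtColor(f["color"],cv2.COLOR_RGB2GRAY),(3,3),0)
for r in (100,140,175):
    g=np.diff(w[r].astype(int)); print(r,[(int(i),int(g[i])) for i in np.where(abs(g)>9)[0] if i<60 or i>440])
c,n=np.cos(1.375),np.sin(1.375)
def o(x,y,z): return [.5798+c*x-n*y,.0208+n*x+c*y,z]
def L(r,y,h,th): return o(.125-r*np.cos(th)+h*np.sin(th),y,.132+r*np.sin(th)+h*np.cos(th))
for th in (0,.05,.1): print(th,[w2px(f,L(r,y,.028,th)).round().tolist() for r in(.12,.145) for y in (-.095,.095)])
E
```

```text
position: [0.5689, -0.0297, 0.1349]
contact_force: [-0.2, 0.2, -0.1]
100 [(24, 12), (25, 19), (481, -19), (482, -11)]
140 [(29, 11), (30, 18), (474, -17), (475, -12)]
175 [(34, 13), (35, 10), (468, -19), (469, -11)]
0 [[484.0, 130.0], [24.0, 130.0], [475.0, 189.0], [34.0, 189.0]]
0.05 [[495.0, 127.0], [14.0, 127.0], [486.0, 189.0], [22.0, 189.0]]
0.1 [[507.0, 123.0], [2.0, 123.0], [500.0, 189.0], [9.0, 189.0]]
```

```bash
for i in 1 ; do python3 -m crank '[[0,0,0.001,0,0],[0,0,0.002,0,0],[0,0,0.003,0,0],[0,0,0.003,0,0],[0,0,0.003,0,0]]'|grep -E "force|pos"; done;  cat > hw.py <<'E'
from h import *
f=grab_frame("wrist");w=cv2.GaussianBlur(cv2.cvtColor(f["color"],cv2.COLOR_RGB2GRAY),(3,3),0)
for r in (130,160):
    g=np.diff(w[r].astype(int));l=g[:70].argmax();k=400+g[400:].argmin();h=(k-l)/2;a=R.from_quat(f["attitude"]).as_matrix()
    D=338*.095/h; d=a@np.array([(256-f["cx"])/337.8,(r-f["cy"])/337.8,1])*D+f["eye"]; print(r,l,k,"lid pt",d.round(4))
own()
E
python3 hw.py
```

```text
position: [0.5691, -0.0298, 0.1324]
contact_force: [-1.9, -0.0, 5.7]
130 27 477 lid pt [0.5817 0.0252 0.1543]
160 31 472 lid pt [0.5793 0.0127 0.1545]
own x -0.0517 y 0.0007 z 0.1324 F [-1.8  0.7  6. ] t 18.25
```

The force is up to 6 N and the lid top is level. I'll press a little harder to seat it.

```bash
python3 -m crank '[[0,0,0.001,0,0],[0,0,0.002,0,0],[0,0,0.003,0,0],[0,0,0.003,0,0],[0,0,0.003,0,0]]'|grep -E "force|pos"; python3 hw.py
```

```text
position: [0.5692, -0.0298, 0.1321]
contact_force: [-11.8, 1.2, 24.1]
130 26 477 lid pt [0.5818 0.0253 0.1544]
160 30 471 lid pt [0.5794 0.0127 0.1542]
own x -0.0517 y 0.0005 z 0.1321 F [-13.6   1.9  23.9] t 18.8
```

Hard stop at 24 N. To check that the lid is really shut, and to learn the true tip offset, I'll touch its flat top (160 mm when shut) near the front and near the rear.

```bash
python3 -m crank '[[0,0,-0.02,0,0],[0,0,-0.05,0,0],[0.02,0,-0.06,0,0],[0.045,0,-0.06,0,0],[0.045,0,-0.06,0,0]]'|grep -E "force|pos"; python3 -m crank '[[0,0,0.01,0,0],[0,0,0.018,0,0],[0,0,0.022,0,0],[0,0,0.025,0,0],[0,0,0.026,0,0]]'|grep -E "force|pos"
```

```text
position: [0.5783, 0.0166, 0.1893]
contact_force: [0.4, -1.0, -0.1]
position: [0.5773, 0.0139, 0.1622]
contact_force: [0.6, -0.1, 0.5]
```

```bash
python3 -m crank '[[0,0,0.001,0,0],[0,0,0.002,0,0],[0,0,0.003,0,0],[0,0,0.004,0,0],[0,0,0.004,0,0]]'|grep -E "force|pos"; python3 -c "
from h import *
own()"
```

```text
position: [0.578, 0.0142, 0.1609]
contact_force: [-5.6, -0.4, 10.2]
own x -0.0068 y 0.0005 z 0.1609 F [-5.6 -0.4 10.2] t 20.3
```

```bash
python3 -m crank '[[0,0,-0.015,0,0],[0.03,0,-0.015,0,0],[0.065,0,-0.015,0,0],[0.085,0,-0.01,0,0],[0.085,0,-0.003,0,0]]'|grep -E "force|pos"; python3 -m crank '[[0,0,0.001,0,0],[0,0,0.002,0,0],[0,0,0.003,0,0],[0,0,0.004,0,0],[0,0,0.005,0,0]]'|grep -E "force|pos"
```

```text
position: [0.5952, 0.1003, 0.1633]
contact_force: [-0.3, 0.5, -1.0]
position: [0.5945, 0.0978, 0.1608]
contact_force: [-14.1, 4.3, 26.7]
```

Front contact was at 160.9 mm and rear contact at 160.8 mm, so the lid is level and shut, and the tips effectively sit at TCP height. Now the catch: I'll go to the front side of the knob and push it rearward.

```bash
python3 -m crank '[[0,0,-0.03,0,0],[-0.02,0.005,-0.07,0,0],[-0.06,0.02,-0.08,0,0],[-0.11,0.035,-0.08,0,0],[-0.158,0.045,-0.08,0,0]]'|grep -E "force|pos"; python3 -m crank '[[-0.03,0.006,0,0,0],[-0.052,0.007,0,0,0],[-0.052,0.007,0.01,0,0],[-0.052,0.007,0.02,0,0],[-0.052,0.007,0.02,0,0]]'|grep -E "force|pos"; python3 -c "
from h import *
own();go([.6055,-.1168,.155],-.195)"
```

```text
position: [0.6078, -0.0677, 0.2383]
contact_force: [1.2, -0.1, 0.2]
position: [0.603, -0.1164, 0.2143]
contact_force: [-0.4, 0.3, -0.2]
own x -0.1301 y -0.0494 z 0.2143 F [-0.4  0.3 -0.2] t 22.3
t 22.3 pos [ 0.603  -0.1164  0.2143] F [-0.4  0.3 -0.2] gap 0.000 SHIFT [0.0001 0.0028 0.0593] SPIN -0.001  q [-0.27  0.17  1.45  0.    1.52 -0.08]
```

```bash
python3 -m crank '[[0,0.002,0.02,0,0],[0,0.002,0.04,0,0],[0,0.002,0.053,0,0],[0,0.002,0.059,0,0],[0,0.002,0.059,0,0]]'|grep -E "force|pos"; python3 -m crank '[[0.004,0,0,0,0],[0.008,0,0,0,0],[0.012,0,0,0,0],[0.016,0,0,0,0],[0.02,0,0,0,0]]'|grep -E "force|pos";  python3 -c "
from h import *
own()"
```

```text
position: [0.6058, -0.1168, 0.157]
contact_force: [0.0, -1.1, 0.3]
position: [0.6107, -0.0979, 0.1587]
contact_force: [-0.7, -2.0, 1.9]
own x -0.1105 y -0.0534 z 0.1587 F [-0.7 -2.   1.9] t 23.3
```

```bash
python3 -m crank '[[0.005,-0.003,0.001,0,0],[0.011,-0.007,0.002,0,0],[0.017,-0.012,0.003,0,0],[0.022,-0.017,0.003,0,0],[0.027,-0.023,0.003,0,0]]'|grep -E "force|pos"; python3 -c "
from h import *
own()"; python3 -m crank '[[0.003,-0.004,0,0,0],[0.005,-0.008,0,0,0],[0.007,-0.012,0,0,0],[0.007,-0.012,0,0,0],[0.007,-0.012,0,0,0]]'|grep -E "force|pos"; python3 -c "
from h import *
own()"
```

```text
position: [0.5924, -0.0664, 0.1548]
contact_force: [1.0, -2.0, 0.5]
own x -0.0831 y -0.0293 z 0.1548 F [ 1.  -2.   0.5] t 23.8
position: [0.5823, -0.0575, 0.155]
contact_force: [-0.8, 0.1, -0.6]
own x -0.0764 y -0.0177 z 0.1550 F [-0.8  0.1 -0.6] t 24.3
```

```bash
python3 -m crank '[[-0.004,0,-0.01,0,0],[-0.004,0,-0.035,0,0],[0.008,0.02,-0.04,0,0],[0.020,0.044,-0.04,0,0],[0.020,0.044,-0.03,0,0]]'|grep -E "force|pos"; python3 -m crank '[[0,0,0.01,0,0],[0,0,0.02,0,0],[0,0,0.028,0,0],[0,0,0.030,0,0],[0,0,0.030,0,0]]'|grep -E "force|pos"; python3 -c "
from h import *
own()
snap('scene','s10',(220,180,310,247),8)"
```

```text
position: [0.6328, -0.0465, 0.1874]
contact_force: [-1.2, -0.8, -0.0]
position: [0.6289, -0.0469, 0.1544]
contact_force: [0.1, -0.9, -1.4]
own x -0.0568 y -0.0613 z 0.1544 F [ 0.1 -0.9 -1.4] t 25.3
```

View pics/s10.png

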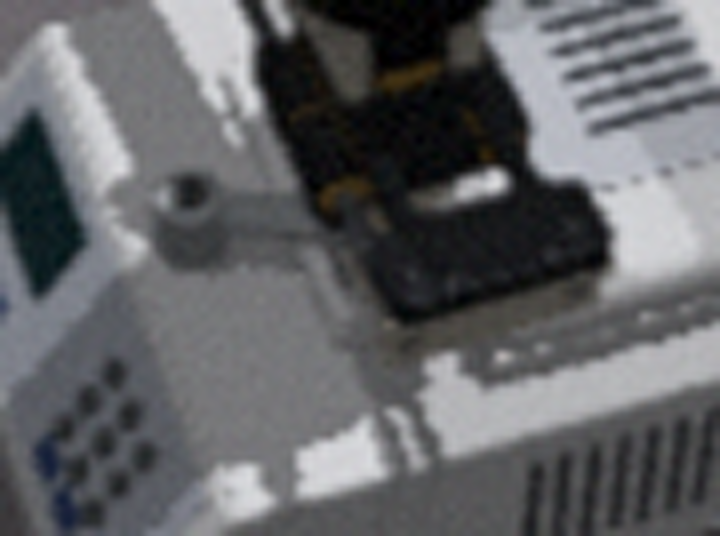

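The lever has turned from the cap at (185,215) towards the lid. I'll push it the last part, sideways to its stop.

```bash
python3 -m crank '[[0,-0.006,0,0,0],[0,-0.012,0,0,0],[0,-0.018,0,0,0],[0,-0.023,0,0,0],[0,-0.027,0,0,0]]'|grep -E "force|pos"; python3 -m crank '[[0,-0.002,0,0,0],[0,-0.004,0,0,0],[0,-0.006,0,0,0],[0,-0.008,0,0,0],[0,-0.008,0,0,0]]'|grep -E "force|pos"; python3 -c "
from h import *
own()"
```

```text
position: [0.6032, -0.0411, 0.1556]
contact_force: [2.2, 0.9, -0.4]
position: [0.5949, -0.0399, 0.1549]
contact_force: [0.6, 0.7, 0.3]
own x -0.0566 y -0.0266 z 0.1549 F [0.6 0.7 0.3] t 26.35
```

```bash
python3 -m crank '[[0,-0.002,0,0,0],[0,-0.004,0,0,0],[0,-0.005,0,0,0],[0,-0.006,0,0,0],[0,-0.006,0,0,0]]'|grep -E "force|pos"; python3 -c "
from h import *
own()"
```

```text
position: [0.5905, -0.039, 0.1552]
contact_force: [8.4, -0.1, -3.4]
own x -0.0566 y -0.0221 z 0.1552 F [ 8.4 -0.1 -3.4] t 26.85
```

```bash
python3 -m crank '[[0,-0.001,0,0,0],[0,-0.002,0,0,0],[0,-0.002,0,0,0],[0,0.01,0,0,0],[0,0.02,0,0,0]]'|grep -E "force|pos"; python3 -m crank '[[0,0.005,-0.03,0,0],[0,0.005,-0.07,0,0],[0.03,0.005,-0.1,0,0],[0.07,0.005,-0.13,0,0],[0.12,0.005,-0.13,0,0]]'|grep -E "force|pos"
python3 -m crank '[[0.05,0,-0.02,0,0],[0.1,0,-0.04,0,0],[0.13,0,-0.04,0,0],[0.13,0,-0.04,0,0],[0.13,0,-0.04,0,0]]'|grep -E "force|pos"
python3 - <<'E'
from h import *
for n in ("scene","top"):
    f=snap(n,n[0]+"11"); P=w2px(f,[.5692,-.0331,.165]); Q=w2px(f,[.5591,-.0842,.15])
    im=cv2.imread("pics/%s11_raw.png"%n,0);x,y=P.round().astype(int); print(n,"expected knob",P.round(1),"pivot",Q.round(1)); print(im[y-9:y+10:1,x-9:x+10])
own()
E
```

```text
position: [0.6088, -0.0429, 0.1547]
contact_force: [0.2, -0.2, -0.6]
position: [0.6394, 0.0737, 0.2912]
contact_force: [0.8, 1.3, -0.4]
position: [0.6623, 0.2024, 0.3241]
contact_force: [0.4, -0.2, -0.1]
scene expected knob [260.6 195.4] pivot [243.  203.8][ WARN:0@2.324] global loadsave.cpp:275 findDecoder imread_('pics/scene11_raw.png'): can't open/read file: check file path/integrity
Traceback (most recent call last):
TypeError: 'NoneType' object is not subscriptable
```

```bash
python3 - <<'E'
from h import *
snap("top","t11")
for n,z in (("s11",.157),("t11",.171)):
    f=cam(n); im=cv2.imread("pics/%s_raw.png"%n,0); P=w2px(f,[.5692,-.0331,z]);x,y=P.round().astype(int)
    a=im[y-14:y+15,x-14:x+15]; m=(a<55).astype(np.uint8); k,l,st,ce=cv2.connectedComponentsWithStats(m)
    print(n,P.round(1)); 
    for i in range(1,k):
        if st[i,4]>8:
            c=ce[i]+[x-14,y-14]; w=px2w(f,*c,z)[:2]; d=w-[.5591,-.0842]; print(st[i].tolist(),c.round(1),w.round(4),"angle",np.arctan2(d[1],d[0])-1.375+np.pi/2,"r",np.linalg.norm(d))
E
```

```text
s11 [260.6 197.1]
[12, 10, 5, 11, 47] [260.9 197.4] [ 0.5706 -0.0329] angle 1.545186805976895 r 0.052591358975400945
t11 [268.6 165.3]
[10, 11, 7, 9, 44] [267.6 166.1] [ 0.567  -0.0308] angle 1.619696881741457 r 0.0539685815127799
```

Both cameras put the knob at about 1.58 rad (1.55 and 1.62), which is home. The arm is clear of everything, so I'm handing in.

```bash
python3 -c "
from h import *
own(); print(hand_in())"
```

```text
own x 0.1924 y -0.0460 z 0.3242 F [-0.6 -0.4  0.3] t 28.45
the job is handed in; nothing more can be done
None
```

I moved the film roller into the tray, pressed the cycler's lid shut, turned the catch to its stop, and handed in at 28.5 s. `hand_in()` gives no verdict, so what follows rests on my own checks.

**Roller:** The first grip slipped because the pads only caught the top of the handle; the roller stayed in place on the plate. I gripped it again lower and laid it in the tray from a few millimetres up. The top picture showed it whole inside the walls and clear of the forceps. I did not look at it again after that, but nothing went near it.

**Lid:** It met a hard stop at 24 N on the lip. Touching the top near the front and near the rear gave 160.9 and 160.8 mm, so it is level and shut.

**Catch:** I pushed it until it stopped, at 8 N. The two cameras put it at 1.55 and 1.62 rad, against 1.571 for fully home. At the end the arm was clear and read about zero force.

**What disagreed:**
- **Fingertips:** Closed, they touched at about TCP height, not 25 mm ahead of it as stated. I don't know why, so I worked from contact instead.
- **Lid force:** It needed almost no force until the last millimetre, less than the 3 to 6 N quoted.
- **Last picture:** The viewer's 12-picture limit refused it, so I checked the catch by numbers only. I made no separate final check of the bystanders, though nothing was felt or seen to touch them.

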